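# Set three hold-downs on a lamination in order

## Robot

A 7-joint arm with a two-finger parallel gripper is mounted at the origin on a cart in front of the work surface, level with it; the furniture and walls round the work are solid. World frame = base frame: x ahead of the robot, y to its left, z up, the work surface at z = 0. Lengths are in m, angles in rad, forces in N, time in s.
With the tool pointing down it reaches from about 0.425 to 0.875 m from the base axis. Payload 4.7 kg.
Tool frame: the origin (TCP) lies between the finger pads; the fingertips stand 14 mm ahead of it and the grasp point (between the pads) lies 5 mm behind it; z points along the fingers, y is the line along which they close (so a half turn about z gives the same grasp; the last joint's range is limited). The gripper opens to 87 mm and grips with 3 to 60 N. Pads are 19 mm wide; open, the fingers measure 117 mm over their backs; the gripper's body (75 mm by 190 mm) begins 51 mm behind the grasp point.
Start: joints at [1.212, 0.321, -0.07, 1.45, 0.023, 1.371, -0.057], TCP at [0.237, -0.605, 0.237] pointing down, gripper open.
Joint ranges: [-2.86, 2.86], [-0.3, 2.09], [-1.38, 1.24], [0.06, 2.45], [-1.56, 4.7], [0.09, 2.05], [-2.69, 2.69]. Speed limits (rad/s): [2.57, 2.57, 3.14, 3.14, 3.14, 3.14, 3.14].

## Interface

Orientations are given as a rotation vector (axis times angle).
In Python, from bench import get_state, get_image, camera_params, close_job gives the robot as it stands. The module is installed in compiled form; this text tells all that it offers.
- The arm moves only by the tool arm_command, never from a script. Its argument "motion" is a list of rows, each a list of 5 numbers: the finger opening in mm, from 0 to 87, then the shift along the tool's x, y, z in mm, then the turn about the tool's z in degrees. In form: [[gripper, x, y, z, spin], ...]. A call has 1 to 5 rows; each row is the pose to reach, as a shift and turn from the pose commanded when the call began, along the tool's axes at that moment; what a row does not reach only later rows make up. A row lasts 1/12 s, in which the tool goes at most 41.7 mm and 7.16 degrees, less where a joint would pass 70% of its speed; a pose out of reach is approached as far as the arm can. A call with a gripper value outside its range is refused whole. The fingers move at their own pace and stop on an object; "newtons" is the grip in N (left out, the last holds). Time passes only in rows, so rows that repeat a pose let the fingers close. It gives the time, the measured TCP pose, the force, the opening and the grip force at its end, in the units of the state.
- get_state(): the state, without advancing time (a new reading comes with each control period).
- get_image(name): name is "scene" or "top"; returns (picture, depth): 480x640x3 uint8, red, green, blue; 480x640 float32, m along the optical axis (not along the pixel's ray), 0 where there is no reading.
- camera_params(name): a dict with "intrinsics" (3x3 intrinsics, pixels), "D" ([k1, k2, p1, p2, k3] as OpenCV has them; the pictures are not rectified), "extrinsics" (4x4, takes a point from camera to world coordinates). Camera axes: x right, y down, z forward; pixel columns grow to the right and rows downward; lengths in m; the calibration is good to about 2 mm. A picture is of the moment at which its call begins. camera_params takes no time and is no camera call.
- close_job(): hands the job in; it is judged then, once.
The state is a dict: "time": time; "joint_positions": joint angles; "qd": joint speeds; "joint_torque": joint torques, N m; "position": TCP position; "tool_rot": TCP orientation; "ft_force": force on the tool from outside, world axes, zero at the start; "torque": the same for the moment, N m; "grip_width": opening from 0.0 (shut) to 1.0 (fully open); "grip_force": force on a finger pad.
Only numpy, scipy, OpenCV 4.12 (cv2) and the standard library are available. Lean on these libraries where they do the work, as an engineer would, in place of code of your own. Each camera call takes 0.05 s, during which the arm holds its last target. There are 200 camera calls.

## Task

The two battens on the gluing board are to be held down so that they do not creep. With a fingertip, gently press the coloured knobs of the hold-downs all the way down until their pads rest on the battens: first the red one, then the yellow one, then the blue one. Do not grip, lift or shift anything, leave the other things alone, and finish with the hand clear.

Things in the scene. Friction and masses are not known exactly. Their poses are not given: they have to be found in the camera images.
- board: the gluing board: plywood, 170 (x) x 460 (y) x 12 mm thick, lying fixed on the table; origin at the centre of its underside, y along its length, z up
- pale_batten: pale sawn batten, 36 x 420 x 22 mm, loose, lying along the board between four short dowels; origin at the centre of its underside, y along its length
- dark_batten: dark brown batten, 36 x 360 x 22 mm, loose, lying on top of the pale one; origin at the centre of its underside, y along its length
- brush: wooden glue brush, 20 x 172 x 11 mm, loose, lying on the board on the robot's side of the battens; origin at its underside. Bystander
- wedge: pale wooden wedge blank, 24 x 70 x 14 mm, loose, lying on the board beside the brush; origin at its underside. Bystander
- hammer: small hammer, 95 x 253 x 26 mm, lying on the table; origin at its underside. Bystander
- red_post: the hold-down with the red knob, fixed on the board on the far side of the battens: a dark steel sleeve, 20 mm in diameter and 50 mm tall with a 34 mm foot, carrying a sliding rod with the knob and an arm that reaches over the battens; origin at the centre of the foot's underside, which is on the board's top (12 mm above the table); z up. The three stand in a row along the board, about 95 to 145 mm apart, and may stand in any order of colour
- red_knob (a point): centre of the flat top of the red knob (round, 34 mm across, 26 mm flat top), straight above its sleeve; about 111 mm above the table when fully up, 99 mm when fully down and let go; moves with the knob. The knob sits on its rod on a spring of 2 N per mm with 8 mm of give: at the stop it yields 3 to 6 mm more under 6 to 12 N, springs back when let go, and bottoms at 16 N
- red_head (a joint): how far the rod and arm under the red knob have been pushed down, in m: 0 = fully up, 0.012 = fully down, where the rubber pad on its arm (45 mm from the knob's axis) rests on the dark batten. It slides straight down against about 2.5 N of friction (more when pressed quickly) and stays where it is left; at the bottom it meets a stop. A steady push of 6 to 12 N carries it to the stop
- yellow_post: the hold-down with the yellow knob, fixed on the board on the far side of the battens: a dark steel sleeve, 20 mm in diameter and 50 mm tall with a 34 mm foot, carrying a sliding rod with the knob and an arm that reaches over the battens; origin at the centre of the foot's underside, which is on the board's top (12 mm above the table); z up. The three stand in a row along the board, about 95 to 145 mm apart, and may stand in any order of colour
- yellow_knob (a point): centre of the flat top of the yellow knob (round, 34 mm across, 26 mm flat top), straight above its sleeve; about 111 mm above the table when fully up, 99 mm when fully down and let go; moves with the knob. The knob sits on its rod on a spring of 2 N per mm with 8 mm of give: at the stop it yields 3 to 6 mm more under 6 to 12 N, springs back when let go, and bottoms at 16 N
- yellow_head (a joint): how far the rod and arm under the yellow knob have been pushed down, in m: 0 = fully up, 0.012 = fully down, where the rubber pad on its arm (45 mm from the knob's axis) rests on the dark batten. It slides straight down against about 2.5 N of friction (more when pressed quickly) and stays where it is left; at the bottom it meets a stop. A steady push of 6 to 12 N carries it to the stop
- blue_post: the hold-down with the blue knob, fixed on the board on the far side of the battens: a dark steel sleeve, 20 mm in diameter and 50 mm tall with a 34 mm foot, carrying a sliding rod with the knob and an arm that reaches over the battens; origin at the centre of the foot's underside, which is on the board's top (12 mm above the table); z up. The three stand in a row along the board, about 95 to 145 mm apart, and may stand in any order of colour
- blue_knob (a point): centre of the flat top of the blue knob (round, 34 mm across, 26 mm flat top), straight above its sleeve; about 111 mm above the table when fully up, 99 mm when fully down and let go; moves with the knob. The knob sits on its rod on a spring of 2 N per mm with 8 mm of give: at the stop it yields 3 to 6 mm more under 6 to 12 N, springs back when let go, and bottoms at 16 N
- blue_head (a joint): how far the rod and arm under the blue knob have been pushed down, in m: 0 = fully up, 0.012 = fully down, where the rubber pad on its arm (45 mm from the knob's axis) rests on the dark batten. It slides straight down against about 2.5 N of friction (more when pressed quickly) and stays where it is left; at the bottom it meets a stop. A steady push of 6 to 12 N carries it to the stop

How it is judged:
By the outcome, as a careful person would: the job done as asked, in the order asked, and still so for the second after the job is handed in, with the robot touching nothing.
It also fails if it takes over 48 s, if anything falls off the work surface, if the arm or the gripper's body presses on something with over 40 N, if the wrist force passes 120 N, or if a joint passes its speed limit or range.

## Working session

There is one attempt and no reset: what is moved stays moved. The work goes in short steps, Python scripts to look and compute and a tool call to move; the robot and the scene stay as the last step left them, time stands still between calls to the robot, and variables do not carry over. Pictures are saved under pics/ and viewed, at most 10 in all, crops included, and the job is handed in when it is done.

Besides the shell and the picture viewer there is one more tool, called as name([rows], argument=value, ...), one row to a line, values as JSON. arm_command: Moves the arm, as the interface text tells. Its arguments: {"type":"object","properties":{"motion":{"type":"array"},"newtons":{"type":"number"}},"required":["motion"]}

```bash
mkdir -p pics; cat > h.py <<'E'
import numpy as np,cv2
from bench import *
def pts(name,uv,z):
    c=camera_params(name);K=np.array(c["intrinsics"]);T=np.array(c["extrinsics"])
    n=cv2.undistortPoints(np.array(uv,float).reshape(-1,1,2),K,np.array(c["D"],float)).reshape(-1,2)
    d=np.c_[n,np.ones(len(n))]@T[:3,:3].T;o=T[:3,3]
    return o+d*((z-o[2])/d[:,2])[:,None]
def blobs(im):
    h=cv2.cvtColor(im,cv2.COLOR_RGB2HSV);out={}
    for c,rs in dict(red=[(0,6),(174,180)],yellow=[(22,34)],blue=[(100,125)]).items():
        m=sum(cv2.inRange(h,(a,130,70),(b,255,255)) for a,b in rs)
        n,l,s,ce=cv2.connectedComponentsWithStats(m)
        out[c]=[(s[i].tolist(),ce[i].round(1).tolist()) for i in range(1,n) if s[i,4]>60]
    return out
E
python3 - <<'E'
from h import *
for n in("scene","top"):
    im,d=get_image(n);cv2.imwrite(f"pics/{n}0.png",im[...,::-1])
    print(n,np.array(camera_params(n)["extrinsics"]).round(3).tolist())
    for c,b in blobs(im).items():
        for s,ce in b: print(c,s,ce,pts(n,[ce],.111).round(4))
s=get_state();print(s["position"],s["tool_rot"],s["ft_force"],s["time"],s["grip_width"])
E
```

```text
scene [[-0.82, -0.293, 0.491, -0.043], [-0.572, 0.443, -0.69, 0.691], [-0.016, -0.847, -0.531, 0.724], [0.0, 0.0, 0.0, 1.0]]
red [298, 238, 11, 10, 84] [302.9, 242.1] [[ 0.532  -0.0423  0.111 ]]
red [138, 242, 11, 16, 93] [143.0, 251.4] [[0.8241 0.1991 0.111 ]]
blue [226, 293, 14, 12, 129] [232.5, 298.2] [[0.5274 0.2044 0.111 ]]
top [[0.025, -0.983, 0.18, 0.315], [-1.0, -0.026, -0.004, -0.116], [0.008, -0.18, -0.984, 1.292], [0.0, 0.0, 0.0, 1.0]]
red [176, 125, 10, 11, 65] [180.6, 130.2] [[0.8002 0.2283 0.111 ]]
red [285, 230, 13, 13, 141] [290.9, 236.2] [[ 0.5404 -0.0541  0.111 ]]
yellow [182, 126, 12, 19, 65] [188.2, 134.6] [[0.7892 0.2086 0.111 ]]
yellow [227, 229, 15, 14, 156] [234.2, 235.5] [[0.5385 0.0807 0.111 ]]
blue [179, 229, 14, 14, 144] [185.5, 235.5] [[0.5355 0.1965 0.111 ]]
[ 0.23656353 -0.6049237   0.23556233] [-3.08550433e+00 -5.82040894e-01  6.32473535e-04] [ 0.3727051   0.30664559 -0.72253799] 0.1 0.9982273901698931
```

View pics/top0.png

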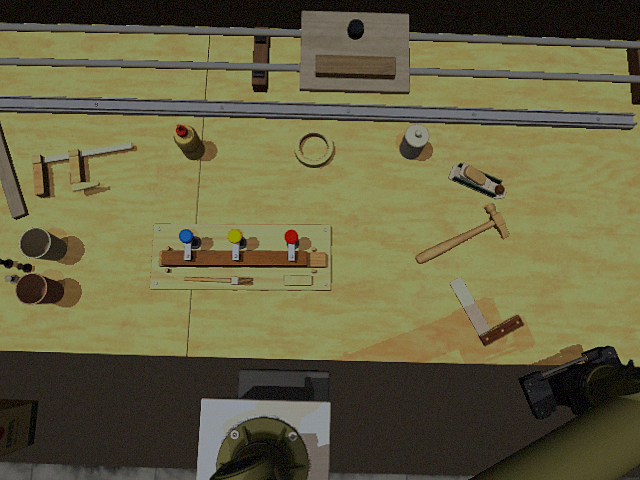

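View pics/scene0.png

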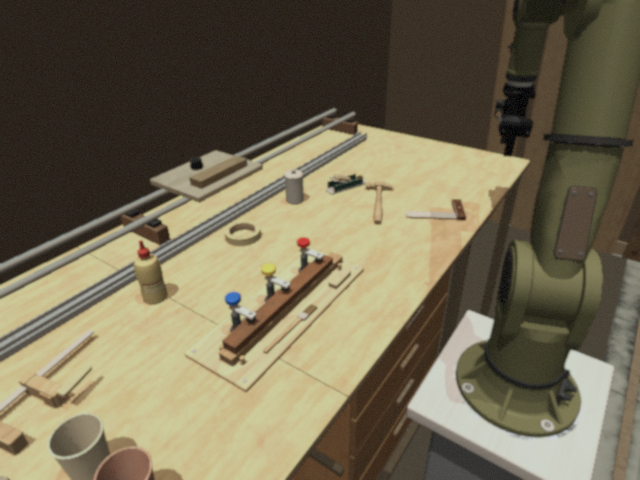

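The top view shows the red knob at (291,236), yellow at (234,235) and blue at (185,235). They sit about 0.54 m ahead and are spaced 135 and 116 mm apart, which fits the stated sizes. The scene view agrees: red (303,242), yellow (268,268), blue (232,298). I'm closing the fingers and moving towards red at the current height.

arm_command([
  [0,31,-25,0,0],
  [0,62,-51,0,0],
  [0,93,-77,0,0],
  [0,124,-102,0,0],
  [0,155,-128,0,0],
])

```text
time: 0.52
position: [0.3349, -0.4278, 0.2361]
tool_rot: [-3.087, -0.582, 0.001]
ft_force: [0.9, -0.5, -0.3]
grip_width: 0.709
grip_force: 0.0
```

arm_command([
  [0,31,-25,0,0],
  [0,62,-51,0,0],
  [0,93,-77,0,0],
  [0,124,-102,0,0],
  [0,155,-128,0,0],
])

```text
time: 0.93
position: [0.4325, -0.2522, 0.2364]
tool_rot: [3.087, 0.582, -0.0]
ft_force: [0.7, -0.6, 0.2]
grip_width: 0.324
grip_force: 0.0
```

arm_command([
  [0,25,-20,0,0],
  [0,50,-40,0,0],
  [0,75,-60,0,0],
  [0,75,-60,0,0],
  [0,75,-60,0,0],
])

```text
time: 1.35
position: [0.4808, -0.1686, 0.2363]
tool_rot: [-3.085, -0.59, 0.001]
ft_force: [-0.9, -1.6, 0.2]
grip_width: 0.019
grip_force: 0.0
```

```bash
cat >> h.py <<'E'
from scipy.spatial.transform import Rotation as R
def go(x,y,z):
    s=get_state();p=np.array(s["position"])
    print("t",s["time"],"p",p.round(4),"F",np.round(s["ft_force"],2),"w",round(s["grip_width"],3))
    print("shift mm",(R.from_rotvec(s["tool_rot"]).inv().apply(np.array([x,y,z])-p)*1000).round(1), "axes",R.from_rotvec(s["tool_rot"]).as_matrix().round(3).tolist())
E
python3 - <<'E'
from h import *
# two-view ray crossing per knob
ims={n:get_image(n)[0] for n in("scene","top")}
for n in ims: cv2.imwrite(f"pics/{n}1.png",ims[n][...,::-1]); print(n,blobs(ims[n]))
go(.541,-.055,.165)
E
```

```text
scene {'red': [([298, 238, 11, 10, 84], [302.9, 242.1]), ([138, 242, 11, 16, 91], [142.9, 251.4])], 'yellow': [], 'blue': [([226, 293, 14, 12, 130], [232.6, 298.3])]}
top {'red': [([176, 125, 10, 10, 64], [180.6, 130.0]), ([285, 230, 13, 13, 139], [290.9, 236.2])], 'yellow': [([184, 125, 9, 19, 61], [188.6, 133.7]), ([227, 229, 15, 14, 158], [234.2, 235.5])], 'blue': [([179, 229, 14, 14, 144], [185.5, 235.5])]}
t 1.45 p [ 0.4796 -0.1717  0.2362] F [ 0.15 -0.32  0.75] w 0.01
shift mm [ 99.7 -86.4  71. ] axes [[0.932, 0.363, -0.001], [0.363, -0.932, -0.0], [-0.001, 0.0, -1.0]]
```

arm_command([
  [0,33,-29,10,0],
  [0,66,-58,25,0],
  [0,100,-88,40,0],
  [0,100,-88,60,0],
  [0,100,-88,70,0],
])

```text
time: 1.87
position: [0.5409, -0.0491, 0.164]
tool_rot: [-3.083, -0.588, 0.003]
ft_force: [-2.3, 0.4, -0.1]
grip_width: 0.005
grip_force: 0.0
```

arm_command([
  [0,0,0,10,0],
  [0,0,0,20,0],
  [0,0,0,25,0],
  [0,0,0,25,0],
  [0,0,0,25,0],
])

```text
time: 2.28
position: [0.5412, -0.0539, 0.1419]
tool_rot: [3.087, 0.579, 0.0]
ft_force: [0.3, -0.1, 0.2]
grip_width: 0.004
grip_force: 0.0
```

```bash
python3 - <<'E'
from h import *
a=get_image("scene")[0][170:340,170:400];b=get_image("top")[0][150:320,130:360]
cv2.imwrite("pics/c2.png",cv2.resize(np.vstack([a,b])[...,::-1],None,fx=1.75,fy=1.75,interpolation=cv2.INTER_CUBIC))
go(.541,-.053,.125)
E
```

```text
t 2.3833 p [ 0.5417 -0.0533  0.1425] F [-0.52  0.49  0.54] w 0.005
shift mm [-0.6 -0.5 17.5] axes [[0.932, 0.363, 0.002], [0.363, -0.932, -0.001], [0.001, 0.001, -1.0]]
```

View pics/c2.png

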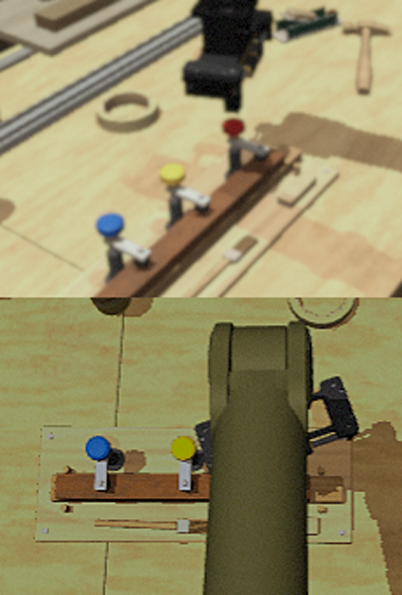

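The crop shows the closed fingertip directly above the red knob: tip at (233,105), knob at (233,128). It's aligned, so I'm lowering gently.

arm_command([
  [0,0,0,4,0],
  [0,0,0,8,0],
  [0,0,0,12,0],
  [0,0,0,14,0],
  [0,0,0,16,0],
])

```text
time: 2.8
position: [0.541, -0.0524, 0.125]
tool_rot: [-3.087, -0.582, 0.001]
ft_force: [-0.4, 0.2, 0.6]
grip_width: 0.004
grip_force: 0.0
```

arm_command([
  [0,0,0,1.5,0],
  [0,0,0,3,0],
  [0,0,0,4.5,0],
  [0,0,0,6,0],
  [0,0,0,7,0],
])

```text
time: 3.22
position: [0.5413, -0.0524, 0.1186]
tool_rot: [3.087, 0.582, 0.0]
ft_force: [-0.5, -0.1, 2.3]
grip_width: 0.005
grip_force: 0.9
```

arm_command([
  [0,0,0,1,0],
  [0,0,0,2,0],
  [0,0,0,3,0],
  [0,0,0,4,0],
  [0,0,0,4,0],
])

```text
time: 3.63
position: [0.5413, -0.0524, 0.1144]
tool_rot: [-3.087, -0.582, -0.0]
ft_force: [-0.5, -0.3, 2.3]
grip_width: 0.01
grip_force: 0.8
```

arm_command([
  [0,0,0,1,0],
  [0,0,0,2,0],
  [0,0,0,3,0],
  [0,0,0,4,0],
  [0,0,0,4,0],
])

```text
time: 4.05
position: [0.5414, -0.0524, 0.1108]
tool_rot: [3.087, 0.582, 0.0]
ft_force: [-1.3, 0.5, 4.3]
grip_width: 0.003
grip_force: 2.6
```

arm_command([
  [0,0,0,1,0],
  [0,0,0,2,0],
  [0,0,0,2,0],
  [0,0,0,2,0],
  [0,0,0,2,0],
])

```text
time: 4.47
position: [0.5415, -0.0524, 0.1094]
tool_rot: [3.087, 0.582, 0.0]
ft_force: [-2.4, 0.6, 9.1]
grip_width: 0.002
grip_force: 3.9
```

At the stop with 9 N. Lifting straight up.

arm_command([
  [0,0,0,-3,0],
  [0,0,0,-8,0],
  [0,0,0,-18,0],
  [0,0,0,-32,0],
  [0,0,0,-42,0],
])

```text
time: 4.88
position: [0.5415, -0.0526, 0.1517]
tool_rot: [3.087, 0.582, 0.001]
ft_force: [-0.2, -0.8, 0.1]
grip_width: 0.006
grip_force: 0.0
```

```bash
python3 - <<'E'
from h import *
print(blobs(get_image("scene")[0])["red"])
go(.539,.082,.127)
E
```

```text
[([138, 242, 11, 16, 91], [142.9, 251.3]), ([298, 242, 11, 9, 75], [303.2, 245.6])]
t 4.9333 p [ 0.5429 -0.0526  0.1538] F [0.98 0.63 1.93] w 0.011
shift mm [  45.3 -126.9   26.6] axes [[0.931, 0.364, 0.004], [0.364, -0.931, -0.001], [0.004, 0.002, -1.0]]
```

arm_command([
  [0,11,-31,0,0],
  [0,22,-62,0,0],
  [0,34,-95,0,0],
  [0,45,-126,0,0],
  [0,45,-126,0,0],
])

```text
time: 5.35
position: [0.5362, 0.0901, 0.1512]
tool_rot: [-3.08, -0.597, -0.003]
ft_force: [-0.9, 1.0, 0.8]
grip_width: 0.006
grip_force: 0.0
```

```bash
python3 - <<'E'
from h import *
im=get_image("scene")[0]
b=blobs(im)["red"];print(b)
c=camera_params("scene");T=np.linalg.inv(np.array(c["extrinsics"]))
for z in(.105,.093):
  print(cv2.projectPoints(np.array([[.541,-.053,z]]),T[:3,:3],T[:3,3],np.array(c["intrinsics"]),np.array(c["D"]))[0])
a=im[170:340,170:400]
cv2.imwrite("pics/c3.png",cv2.resize(a[...,::-1],None,fx=3.4,fy=3.4,interpolation=cv2.INTER_CUBIC))
go(.539,.082,.127)
E
```

```text
[([298, 241, 11, 10, 79], [303.3, 245.3]), ([138, 242, 11, 16, 93], [143.0, 251.5])]
[[[302.65184373 241.01221634]]]
[[[302.82885118 245.08222467]]]
t 5.4 p [0.5367 0.0861 0.1509] F [-0.94 -0.25  0.09] w 0.006
shift mm [ 0.6  4.7 23.9] axes [[0.928, 0.371, 0.001], [0.371, -0.928, 0.002], [0.001, -0.001, -1.0]]
```

View pics/c3.png

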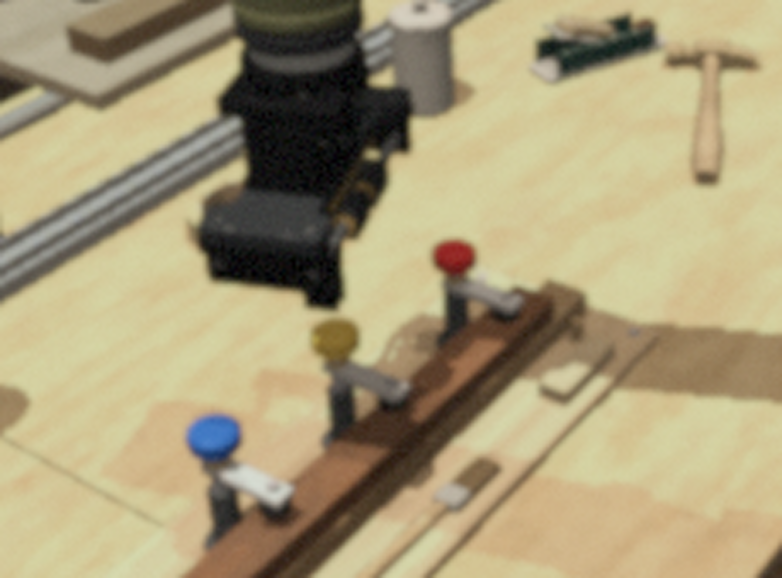

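The crop shows red down with its pad on the batten (knob at (455,255)), and the fingertip at (325,300) just above the yellow knob at (335,335). Red's force rose well past its friction, so it is on the stop. Next is yellow.

arm_command([
  [0,0,0,2,0],
  [0,0,0,5,0],
  [0,0,0,8,0],
  [0,0,0,10,0],
  [0,0,0,10,0],
])

```text
time: 5.82
position: [0.537, 0.08, 0.1397]
tool_rot: [3.088, 0.579, -0.002]
ft_force: [-0.0, -0.0, 0.5]
grip_width: 0.003
grip_force: 0.0
```

```bash
python3 - <<'E'
from h import *
go(.539,.082,.127)
E
```

```text
t 5.8167 p [0.537  0.08   0.1397] F [-0.02 -0.01  0.51] w 0.003
shift mm [ 2.6 -1.1 12.7] axes [[0.932, 0.362, -0.001], [0.362, -0.932, -0.0], [-0.001, -0.0, -1.0]]
```

arm_command([
  [0,2,-1,3,0],
  [0,2.5,-1,6,0],
  [0,2.5,-1,9,0],
  [0,2.5,-1,12,0],
  [0,2.5,-1,14,0],
])

```text
time: 6.23
position: [0.539, 0.0831, 0.126]
tool_rot: [-3.087, -0.582, 0.001]
ft_force: [-0.2, 0.3, -0.1]
grip_width: 0.003
grip_force: 0.0
```

arm_command([
  [0,0,0,1.5,0],
  [0,0,0,3,0],
  [0,0,0,4.5,0],
  [0,0,0,6,0],
  [0,0,0,7,0],
])

```text
time: 6.65
position: [0.5391, 0.0831, 0.1195]
tool_rot: [3.087, 0.582, -0.0]
ft_force: [-1.3, -0.3, 1.3]
grip_width: 0.003
grip_force: 0.9
```

arm_command([
  [0,0,0,1,0],
  [0,0,0,2,0],
  [0,0,0,3,0],
  [0,0,0,4,0],
  [0,0,0,4,0],
])

```text
time: 7.07
position: [0.5392, 0.0831, 0.1154]
tool_rot: [-3.087, -0.582, 0.0]
ft_force: [-0.6, -0.1, 2.1]
grip_width: 0.003
grip_force: 0.8
```

arm_command([
  [0,0,0,1,0],
  [0,0,0,2,0],
  [0,0,0,3,0],
  [0,0,0,4,0],
  [0,0,0,4,0],
])

```text
time: 7.48
position: [0.5394, 0.0831, 0.1116]
tool_rot: [3.087, 0.582, 0.0]
ft_force: [0.2, 0.3, 4.6]
grip_width: 0.001
grip_force: 1.8
```

arm_command([
  [0,0,0,1,0],
  [0,0,0,2,0],
  [0,0,0,2.5,0],
  [0,0,0,2.5,0],
  [0,0,0,2.5,0],
])

```text
time: 7.9
position: [0.5395, 0.0831, 0.1097]
tool_rot: [3.087, 0.582, 0.001]
ft_force: [-3.0, -0.4, 7.7]
grip_width: 0.006
grip_force: 3.6
```

arm_command([
  [0,0,0,0.5,0],
  [0,0,0,0.5,0],
  [0,0,0,0.5,0],
])

```text
time: 8.15
position: [0.5395, 0.0832, 0.1094]
tool_rot: [3.087, 0.582, 0.001]
ft_force: [-3.1, -0.7, 7.2]
grip_width: 0.003
grip_force: 4.0
```

arm_command([
  [0,0,0,-3,0],
  [0,0,0,-8,0],
  [0,0,0,-18,0],
  [0,0,0,-32,0],
  [0,0,0,-42,0],
])

```text
time: 8.57
position: [0.5396, 0.0832, 0.1517]
tool_rot: [3.087, 0.582, 0.001]
ft_force: [-0.3, 1.0, 0.0]
grip_width: 0.002
grip_force: 0.0
```

```bash
python3 - <<'E'
from h import *
go(.5365,.198,.152)
E
```

```text
t 8.5667 p [0.5396 0.0832 0.1517] F [-0.35  1.    0.01] w 0.002
shift mm [  39.  -108.    -0.3] axes [[0.931, 0.364, 0.001], [0.364, -0.931, 0.0], [0.001, 0.0, -1.0]]
```

arm_command([
  [0,13,-36,0,0],
  [0,26,-72,0,0],
  [0,39,-108,0,0],
  [0,39,-108,0,0],
  [0,39,-108,0,0],
])

```text
time: 8.98
position: [0.5355, 0.2013, 0.1511]
tool_rot: [-3.084, -0.591, -0.001]
ft_force: [1.0, -0.6, 0.4]
grip_width: 0.003
grip_force: 0.0
```

arm_command([
  [0,0,0,2,0],
  [0,0,0,5,0],
  [0,0,0,8,0],
  [0,0,0,10,0],
  [0,0,0,10,0],
])

```text
time: 9.4
position: [0.5361, 0.1965, 0.1397]
tool_rot: [3.087, 0.579, -0.002]
ft_force: [-1.0, 0.1, -0.2]
grip_width: 0.007
grip_force: 0.0
```

```bash
python3 - <<'E'
from h import *
go(.5365,.198,.126)
im=get_image("scene")[0]
a=im[200:350,150:350]
cv2.imwrite("pics/c4.png",cv2.resize(a[...,::-1],None,fx=4,fy=4,interpolation=cv2.INTER_CUBIC))
E
```

```text
t 9.4 p [0.5361 0.1965 0.1397] F [-0.98  0.11 -0.22] w 0.007
shift mm [ 0.9 -1.2 13.7] axes [[0.932, 0.363, -0.001], [0.363, -0.932, -0.001], [-0.001, 0.0, -1.0]]
```

View pics/c4.png

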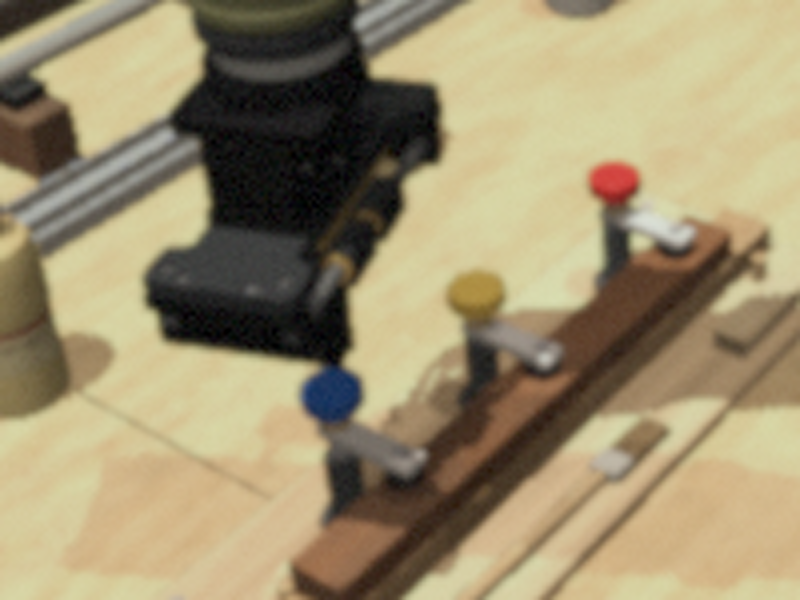

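Red (613,182) and yellow (477,295) are down with their pads on the dark batten. The fingertip at (335,355) is right above the blue knob at (332,393). Pressing blue.

arm_command([
  [0,1,-1,3,0],
  [0,1,-1,6,0],
  [0,1,-1,9,0],
  [0,1,-1,12,0],
  [0,1,-1,14,0],
])

```text
time: 9.87
position: [0.5366, 0.1991, 0.1259]
tool_rot: [3.087, 0.582, -0.001]
ft_force: [-0.2, 0.1, -0.4]
grip_width: 0.005
grip_force: 0.0
```

arm_command([
  [0,0,0,1.5,0],
  [0,0,0,3,0],
  [0,0,0,4.5,0],
  [0,0,0,6,0],
  [0,0,0,7,0],
])

```text
time: 10.28
position: [0.5368, 0.1992, 0.1196]
tool_rot: [3.087, 0.582, -0.0]
ft_force: [-1.2, -0.9, 0.9]
grip_width: 0.003
grip_force: 0.9
```

arm_command([
  [0,0,0,1,0],
  [0,0,0,2,0],
  [0,0,0,3,0],
  [0,0,0,4,0],
  [0,0,0,4,0],
])

```text
time: 10.7
position: [0.5368, 0.1992, 0.1153]
tool_rot: [-3.087, -0.582, 0.0]
ft_force: [-1.4, 0.5, 0.9]
grip_width: 0.003
grip_force: 0.8
```

arm_command([
  [0,0,0,1,0],
  [0,0,0,2,0],
  [0,0,0,3,0],
  [0,0,0,4,0],
  [0,0,0,4,0],
])

```text
time: 11.12
position: [0.5369, 0.1992, 0.1116]
tool_rot: [3.087, 0.582, 0.0]
ft_force: [-1.3, 0.4, 4.3]
grip_width: 0.003
grip_force: 1.8
```

arm_command([
  [0,0,0,1,0],
  [0,0,0,2,0],
  [0,0,0,2.7,0],
  [0,0,0,2.7,0],
  [0,0,0,2.7,0],
])

```text
time: 11.53
position: [0.5369, 0.1993, 0.1096]
tool_rot: [3.087, 0.582, 0.001]
ft_force: [-3.2, -1.1, 6.8]
grip_width: 0.003
grip_force: 3.8
```

arm_command([
  [0,0,0,0.3,0],
  [0,0,0,0.3,0],
  [0,0,0,0.3,0],
])

```text
time: 11.78
position: [0.537, 0.1993, 0.1094]
tool_rot: [3.087, 0.582, 0.001]
ft_force: [-2.6, -1.0, 7.5]
grip_width: 0.003
grip_force: 4.0
```

arm_command([
  [0,0,0,-3,0],
  [0,0,0,-8,0],
  [0,0,0,-18,0],
  [0,0,0,-36,0],
  [0,0,0,-60,0],
])

```text
time: 12.2
position: [0.5357, 0.1985, 0.1678]
tool_rot: [3.087, 0.582, -0.005]
ft_force: [0.7, -0.4, 0.3]
grip_width: 0.006
grip_force: 0.0
```

arm_command([
  [0,0,0,-30,0],
  [0,0,0,-60,0],
  [0,0,0,-80,0],
  [0,0,0,-80,0],
  [0,0,0,-80,0],
])

```text
time: 12.62
position: [0.5375, 0.1995, 0.25]
tool_rot: [3.087, 0.582, 0.005]
ft_force: [-0.1, -0.6, -0.8]
grip_width: 0.002
grip_force: 0.0
```

```bash
python3 - <<'E'
from h import *
go(.5365,.198,.126)
im=get_image("scene")[0];print(blobs(im))
a=im[200:350,150:350]
cv2.imwrite("pics/c5.png",cv2.resize(a[...,::-1],None,fx=4,fy=4,interpolation=cv2.INTER_CUBIC))
E
```

```text
t 12.6167 p [0.5375 0.1995 0.25  ] F [-0.08 -0.58 -0.8 ] w 0.002
shift mm [ -1.8   1.  124. ] axes [[0.931, 0.364, 0.003], [0.364, -0.931, 0.001], [0.003, 0.001, -1.0]]
{'red': [([298, 241, 11, 10, 87], [303.1, 245.3]), ([138, 242, 11, 16, 88], [142.9, 251.4])], 'yellow': [], 'blue': [([227, 297, 13, 12, 117], [233.0, 302.1])]}
```

View pics/c5.png

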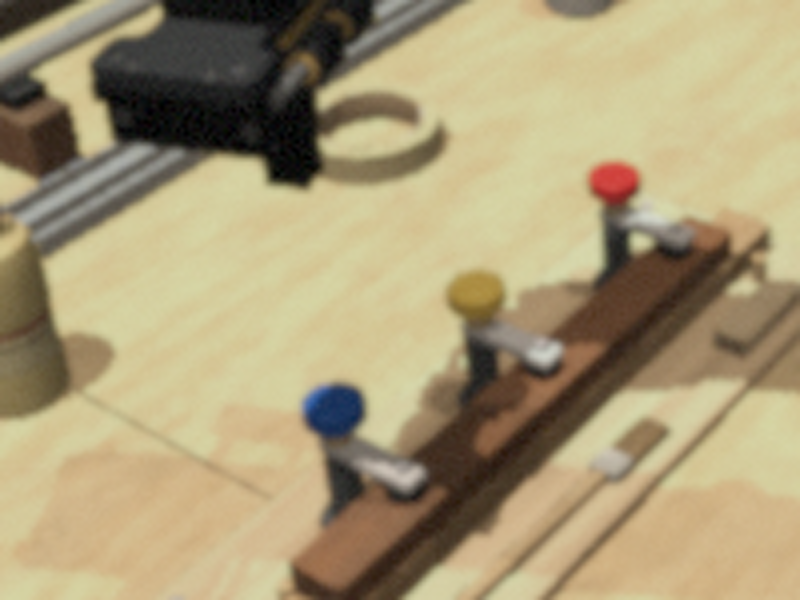

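All three knobs, blue (334,410), yellow (477,295) and red (613,182), are down with their pads on the batten. Nothing has shifted and the hand is clear.

```bash
python3 -c "from bench import *;print(close_job())"
```

```text
the job is handed in; nothing more can be done
None
```

I pressed the red, yellow and blue hold-downs to their stops in that order, with peak pushes of about 9, 8 and 7.5 N; the last picture shows all three pads on the dark batten and the hand clear, and I handed the job in after about 13 s of robot time.

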